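Set the bead jar's dial cap and pour its wooden balls

ROBOT

A 6-joint arm with a two-finger parallel gripper is mounted at the origin on the work surface. World frame = base frame: x ahead of the robot, y to its left, z up, the work surface at z = 0. Lengths are in mm, angles in rad, forces in N, time in s.
With the tool pointing down it reaches from about 350 to 875 mm from the base axis. Payload 4.2 kg.
Tool frame: the origin (TCP) lies midway between the tips of the shut fingers; the grasp point (between the pads) lies 19 mm behind it (arm.grip_point_offset is the z of the grasp point in the tool frame, in mm); z points along the fingers, x is the direction in which the jaws open and shut, and the axes are right-handed (so a half turn about z gives the same grasp; the last joint's range is limited). The gripper opens to 85 mm and grips with 20 to 120 N. Pads are 22 mm wide; open, the fingers measure 114 mm over their backs; the gripper's body (76 mm by 85 mm) begins 54 mm behind the grasp point. The pads swing forward as they close: fully open they stand 13 mm farther back than shut.
Start: joints at [1.592, 0.385, 0.008, 0, -1.194, -0.259], TCP at [147.197, 607.398, 231.312] pointing down, gripper open.
Joint ranges: [-3.14, 3.14], [-1.21, 2.06], [-1.07, 1.41], [-3.16, 2.05], [-2.99, -0.16], [-3.1, 3.1]. Speed limits (rad/s): [2.79, 2.79, 3.14, 3.14, 3.14, 3.14].

INTERFACE

Orientations are given as a unit quaternion [x, y, z, w].
In Python, from bench import arm gives the robot as it stands.
- The arm moves only by the shell command python3 -m jog 'ROWS'. ROWS is JSON, a list of rows, each an object of numbers: "hand": the finger opening in mm, from 0 to 85.4; "dx", "dy", "dz": the shift along the tool's x, y, z in mm; "rx", "ry", "rz": the turn, a rotation vector about the tool's x, y, z in rad. A call has 1 to 5 rows; each row shifts and turns the commanded pose from where the row before left it, along the tool's axes as they then stand; what a row does not reach is not made up. A row lasts 1/12 s, in which the tool goes at most 41.7 mm and 7.16 degrees, less where a joint would pass 70% of its speed; a pose out of reach is approached as far as the arm can. A call with a gripper value outside its range is refused whole. The fingers move at their own pace and stop on an object; the grip force is fixed at half the most. Time passes only in rows, so rows that do not move let the fingers close. It gives the time, the measured TCP pose, the force and the opening at its end, in the units of the state.
- arm.read_state(): the state, without advancing time (a new reading comes with each control period).
- arm.get_image(name): name is "scene" or "top"; returns a dict with "img" (420x560x3 uint8, red, green, blue), "depth" (420x560 float32, mm along the optical axis (not along the pixel's ray), 0 where there is no reading), "intrinsics" (3x3 intrinsics, pixels), "R" (3x3) and "t" (3): a world point X has camera coordinates R X + t. Camera axes: x right, y down, z forward; pixel columns grow to the right and rows downward; lengths in mm; the calibration is good to about 2 mm. A picture is of the moment at which its call begins.
- arm.job_done(): hands the job in, once; it reports no verdict.
The state is a dict: "clock": time; "joints": joint angles; "joint_vel": joint speeds; "joint_efforts": joint torques, N m; "position": TCP position; "ee_rot": TCP orientation; "contact_force": force on the tool from outside, world axes, zero at the start; "wrist_torque": the same for the moment, N m; "gripper_width": finger opening in mm.
Only numpy, scipy, OpenCV 4.12 (cv2) and the standard library are available. Lean on these libraries where they do the work, as an engineer would, in place of code of your own. Each camera call takes 0.05 s, during which the arm holds its last target.

TASK

Look which wooden balls are in the clear tipping jar and turn its yellow cap until the smallest hole that still lets every one of them through is over the red stripe. Then tip the jar by its black crank handle so that all its balls run out into the wooden tray, and swing the jar back fully upright. Leave the ball in the white pedestal dish and the things lying about where they are.

Things in the scene. Friction and masses are not known exactly. Their poses are not given: they have to be found in the camera images.
- stand: fixed wooden stand that carries the jar: two feet and two posts (to 176 mm high) at local y = +-89 mm. Origin on the table below the jar's centre; its local +x is the pouring side (red stripe, tray), the crank handle is on its -y side. Its place and heading vary
- axle (a point): centre of the level axle on which the jar tips, 165 mm above the table, fixed; the stand's axes (the jar turns about local y)
- jar (a joint): tipping angle of the jar, rad: 0 upright (a stop), grows as its top goes over to the stand's +x; stop at 2.1. Stiff axle (0.3 N m, about 3 N at the handle): it stays where it is left. The balls run out from about 1.6 on and surely by 2.1
- handle (a point): middle of the black round crank handle: 16 mm thick, 95 mm long, level along the stand's y. It is 155 mm to the stand's -y side of the axle centre, 100 mm from the axle line: at jar = 0 it lies 87 mm to -x and 50 mm above the axle, goes over the top, and at jar = 2.1 lies 89 mm to +x and 46 mm above. Free for 45 mm either side of this point. It does not spin on the crank: hold it loosely
- cap (a joint): angle of the see-through yellow dial cap on the jar, rad: positive is counter-clockwise seen from above, it stays where it is left (0.06 N m). At 0 a blank part is over the red stripe (every start is near 0), at +1.222 the 41 mm hole (tan rim), at -1.222 the 55 mm hole (red rim), at +-3.14 a 20 mm hole (dark rim). Set it within 0.08 rad or a ball may catch on the rim
- knob (a point): on the cap's axis, at gripping height on the white bar knob on the cap: bar 64 mm long, 14 mm wide, 36 mm high, from 24 mm below to 12 mm above this point. Upright, this point is 257 mm above the table. The bar lies along the point's x axis, which at cap = 0 is the stand's x (and turns with the cap)
- spout (a point): the rim of the jar at its red stripe, where the balls come out: 68 mm in front (+x) of the jar's axis, at the cap. Clear jar, 144 mm outside diameter, 122 mm high, cap 156 mm across
- jar_floor (a point): centre of the jar's inner floor, 56 mm below the axle when upright; a 47 mm wide channel between two clear panels, along the stand's x, holds the balls in a row
- ball_a_center (a point): centre of a plain wooden ball, 32 mm diameter, always in the jar at the start
- ball_b_center (a point): centre of another plain wooden ball, 32 mm, always in the jar at the start
- ball_c_center (a point): centre of the third plain wooden ball, 32 mm: starts either in the jar or in the white dish
- ball_d_center (a point): centre of the red wooden ball, 44 mm: starts in the jar when ball c is in the dish, and in the dish when ball c is in the jar
- tray_floor (a point): centre of the inner floor of the fixed wooden tray (blue lining) in front of the jar, inside 188 x 142 mm along its x and y, walls 39 mm above the floor; stands at the stand's +x side
- dish_floor (a point): centre of the inner floor of the small white dish on a dark wooden pedestal, 109 mm above the table, dish 84 mm across; fixed
- paint_blue_jar: loose paint jar with a blue lid, 64 mm diameter, 75 mm high, origin under its centre; bystander
- paint_red_jar: loose paint jar with a red lid, 64 mm diameter, 75 mm high, origin under its centre; bystander
- mixing_cup: loose white cup, 72 mm across, 85 mm high, origin under its centre; bystander
There are look-alikes about, which are no part of the job. What is shaped like the part that bears ball_d_center but blue, green or turquoise is not meant.

How it is judged:
By the outcome, as a careful person would: the job done as asked, in the order asked, and still so for the second after the job is handed in, with the robot touching nothing.
It also fails if it takes over 61 s, if anything falls off the work surface, if the arm or the gripper's body presses on something with over 40 N, if the wrist force passes 120 N, or if a joint passes its speed limit or range.

## Working session

There is one attempt and no reset: what is moved stays moved. The work goes in short steps, Python scripts to look and compute and a shell command to move; the robot and the scene stay as the last step left them, time stands still between calls to the robot, and variables do not carry over. Pictures are saved under pics/ and viewed, and the job is handed in when it is done.

```bash
mkdir -p pics; ls; python3 - <<'E'
from bench import arm
import cv2,numpy as np
for n in("scene","top"):
    d=arm.get_image(n); cv2.imwrite(f"pics/{n}0.png",d["img"][:,:,::-1]); print(n,d["intrinsics"].tolist(),np.round(d["R"],3).tolist(),np.round(d["t"],1).tolist())
s=arm.read_state();print(s, arm.grip_point_offset)
E
```

```text
pics
scene [[415.4659534725424, 0.0, 280.37047363998414], [0.0, 415.4659534725424, 204.71757178816597], [0.0, 0.0, 1.0]] [[-0.581, 0.814, -0.003], [0.669, 0.475, -0.571], [-0.463, -0.334, -0.821]] [308.4, -268.5, 1420.0]
top [[434.9210643445056, 0.0, 284.64577715517186], [0.0, 434.9210643445056, 209.10086097240546], [0.0, 0.0, 1.0]] [[0.003, -1.0, 0.01], [-0.985, -0.005, -0.172], [0.172, -0.009, -0.985]] [16.8, 536.8, 1385.8]
{'clock': 0.1, 'joints': array([ 1.59161264e+00,  3.85453233e-01,  6.75088731e-03, -4.03198763e-04,
       -1.19401710e+00, -2.58602922e-01]), 'joint_vel': array([ 1.20153620e-03, -1.37479507e-03,  3.84897202e-03,  3.48364289e-04,
        1.82184040e-03,  9.33116342e-05]), 'joint_efforts': array([-8.45622544e-04, -3.93317878e+01,  1.88928849e+01,  4.19790119e+00,
       -2.55348044e-03,  3.50226919e-06]), 'position': array([147.08771503, 606.90082478, 230.34711418]), 'ee_rot': array([-6.18183893e-01,  7.86032897e-01, -6.55224309e-04, -7.28280201e-04]), 'contact_force': array([0.47932935, 0.18080382, 0.1506461 ]), 'wrist_torque': array([ 0.05679262, -0.01108249,  0.01223078]), 'gripper_width': 85.64410868166338} -18.700000000000003
```

View pics/scene0.png

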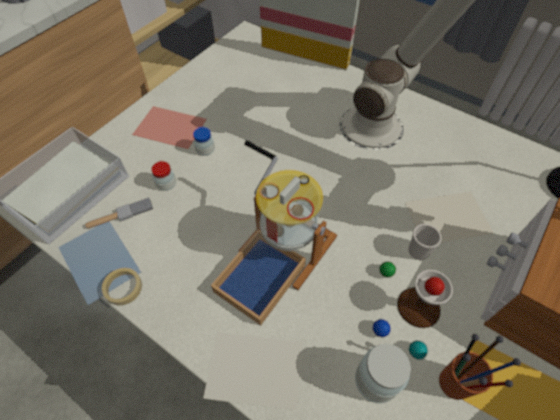

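View pics/top0.png

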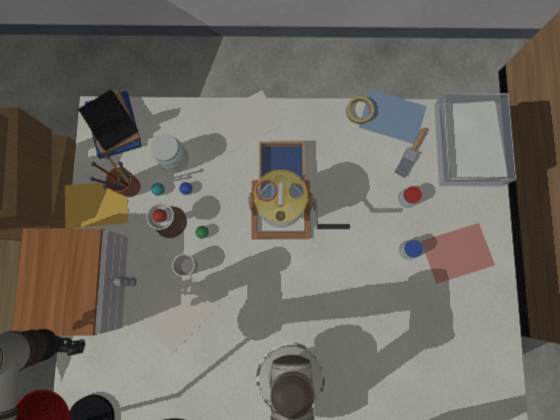

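The scene view shows the jar with its yellow cap at (290,198), the tray at (260,275), the black handle at (260,150), and a red ball in the white dish at (434,286). The loose blue, green and turquoise balls are look-alikes. Next I'll enlarge the jar and the dish.

```bash
python3 - <<'E'
import cv2,numpy as np
a=cv2.imread("pics/scene0.png");b=cv2.imread("pics/top0.png")
f=lambda i,x,y,w,h,W=400,H=400:cv2.resize(i[y:y+h,x:x+w],(W,H),interpolation=cv2.INTER_CUBIC)
cv2.imwrite("pics/crop1.png",np.hstack([f(a,235,130,110,110),f(b,235,135,120,120)]))
cv2.imwrite("pics/crop2.png",np.hstack([f(a,370,240,100,100),f(b,130,170,80,80)]))
E
```

```text
(no output)
```

View pics/crop1.png

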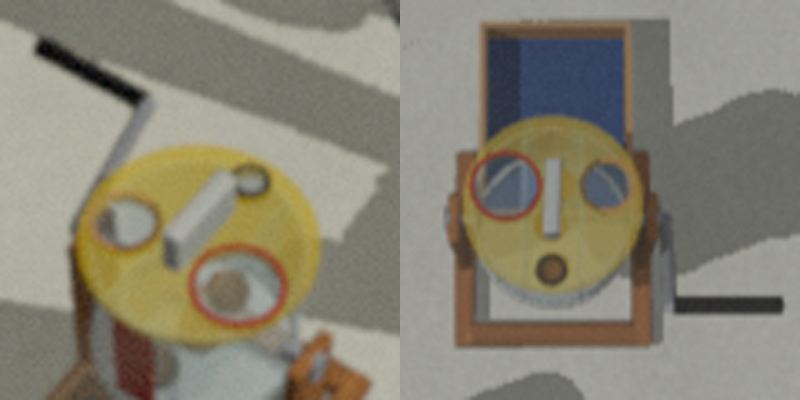

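View pics/crop2.png

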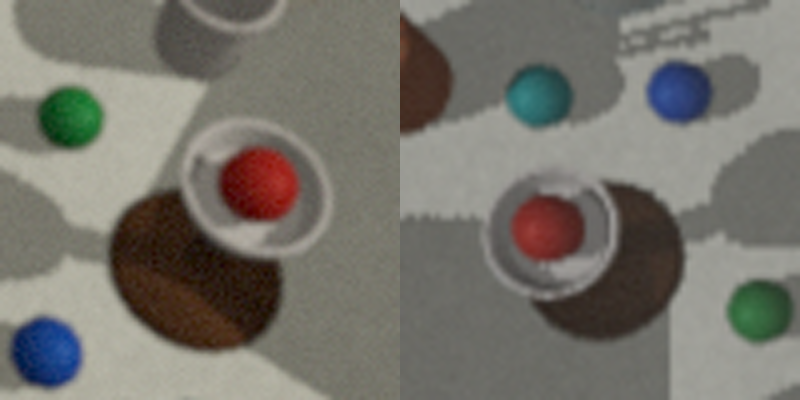

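The dish holds the red 44 mm ball. Only plain brown wood shows through the jar's holes and wall, so the jar holds three 32 mm balls. The right hole is the 41 mm one with the tan rim, at cap +1.222. It sits on the handle side, as expected near cap 0. Next I'll measure the poses.

```bash
cat > h.py <<'E'
import cv2,numpy as np
from bench import arm
from scipy.spatial.transform import Rotation as Ro
def ray(d,uv,z):
    uv=np.atleast_2d(uv).astype(float);K=d["intrinsics"]
    r=np.c_[uv,np.ones(len(uv))]@np.linalg.inv(K).T@np.array(d["R"])
    c=-np.array(d["R"]).T@np.array(d["t"])
    return c+r*((z-c[2])/r[:,2])[:,None]
def proj(d,X):
    q=np.atleast_2d(X)@np.array(d["R"]).T+d["t"];p=q@np.array(d["intrinsics"]).T;return p[:,:2]/p[:,2:]
def comp(m,near=None):
    n,l,s,c=cv2.connectedComponentsWithStats(m.astype(np.uint8));
    return [(l==i,s[i,4],c[i]) for i in range(1,n) if s[i,4]>25]
E
python3 - <<'E'
from h import *
for n in("scene","top"):
    d=arm.get_image(n);im=d["img"];hsv=cv2.cvtColor(im,cv2.COLOR_RGB2HSV).astype(int);H,S,V=hsv[...,0],hsv[...,1],hsv[...,2]
    print(n)
    roi=np.zeros(H.shape,bool)
    if n=="scene": roi[125:330,205:345]=1
    else: roi[130:260,240:365]=1
    for m,a,_ in comp((V<50)&roi):
        v,u=np.nonzero(m); P=ray(d,np.c_[u,v],215)[:,:2]
        c,sz,an=cv2.minAreaRect(P.astype(np.float32)); w,V2=np.linalg.eigh(np.cov(P.T))
        print("black",a,np.round(c),np.round(sz),"axis",V2[:,1],np.round(d["depth"][m].mean()))
    for m,a,c0 in comp((H>20)&(H<32)&(S>110)&(V>100)&roi):
        if a>300:
            cs,_=cv2.findContours(m.astype(np.uint8),0,1);cs=max(cs,key=cv2.contourArea); hl=cv2.convexHull(cs)[:,0]
            P=ray(d,hl,230)[:,:2].astype(np.float32);print("cap",cv2.fitEllipse(P),cv2.minEnclosingCircle(P))
    # knob
    kr=np.zeros(H.shape,bool)
    if n=="scene":kr[172:206,276:306]=1
    else: kr[180:208,275:287]=1
    for m,a,_ in comp((S<70)&(V>110)&kr):
        v,u=np.nonzero(m);P=ray(d,np.c_[u,v],269)[:,:2];c,sz,an=cv2.minAreaRect(P.astype(np.float32));w,V2=np.linalg.eigh(np.cov(P.T))
        print("knob",a,c,sz,"axis",V2[:,1],P.mean(0))
    # tray blue
    for m,a,_ in comp((H>100)&(H<125)&(S>100)&roi):
        if a>300:
            v,u=np.nonzero(m);P=ray(d,np.c_[u,v],10)[:,:2];print("tray",a,cv2.minAreaRect(P.astype(np.float32)),P.mean(0))
    # top edge wood
    for m,a,_ in comp((H>4)&(H<18)&(S>90)&(V>90)&roi):
        if a>300:
            v,u=np.nonzero(m);P=ray(d,np.c_[u,v],45)[:,:2];print("wood",a,cv2.minAreaRect(P.astype(np.float32)))
E
```

```text
scene
black 107 [ 456. -119.] [12. 88.] axis [0.01370105 0.99990614] 1064.0
cap ((542.5436401367188, 33.79184341430664), (155.05174255371094, 155.48414611816406), 21.09958839416504) ((542.6672973632812, 33.825687408447266), 78.35696411132812)
knob 294 (546.0773315429688, 41.48168182373047) (28.46117401123047, 85.97956848144531) axis [-0.99969126 -0.02484721] [545.84524863  41.92789782]
knob 81 (570.5894775390625, 74.34233856201172) (13.39222240447998, 35.232601165771484) axis [-0.69171119  0.72217423] [569.8818481  77.1649703]
tray 2744 ((666.2210083007812, 27.722679138183594), (170.4208221435547, 124.56192016601562), 0.26940837502479553) [671.04055999  30.0479292 ]
wood 1677 ((610.6377563476562, 46.471580505371094), (189.6997528076172, 330.80072021484375), 88.7918472290039)
top
black 89 [ 458. -119.] [ 6. 87.] axis [-0.00539468  0.99998545] 1246.0
knob 121 (540.6200561523438, 32.73085021972656) (68.414306640625, 14.015763282775879) axis [-0.99981757  0.01910018] [542.76373002  33.90554369]
tray 705 ((709.8621215820312, 14.531936645507812), (103.43991088867188, 103.44850158691406), 0.3688219487667084) [720.78356555  13.51203741]
wood 505 ((482.5387878417969, 32.436744689941406), (82.52411651611328, 187.35751342773438), 0.24417531490325928)
```

```bash
python3 - <<'E'
from h import *
d=arm.get_image("top");s=arm.get_image("scene")
c=np.array([542.6,33.8])
for n,uv in dict(tan=(296.5,190.5),red=(267.1,190.5),dark=(280.3,216)).items():
    p=ray(d,uv,233)[0,:2]-c;print(n,p,np.arctan2(p[1],p[0]))
for n,uv in dict(tan=(235+127*.275,130+220*.275),red=(235+238*.275,130+286*.275),dark=(235+251*.275,130+180*.275)).items():
    p=ray(s,uv,233)[0,:2]-c;print(n,p,np.arctan2(p[1],p[0]))
print(Ro.from_quat(arm.read_state()["ee_rot"]).as_matrix().round(3))
E
```

```text
tan [ 15.99324462 -47.06469372] -1.243224502863405
red [15.53800334 37.59024362] 1.1788328366411798
dark [-58.59179285  -0.7693319 ] -3.128463038449115
tan [ 14.7625173  -43.93790209] -1.246660329961923
red [16.06323775 43.15472975] 1.214461391650899
dark [-58.80957358   3.05050324] 3.089768238283825
[[-0.236 -0.972 -0.   ]
 [-0.972  0.236 -0.001]
 [ 0.001 -0.    -1.   ]]
```

```bash
python3 -m jog '[{"dz":-30,"rz":0.12,"hand":50},{"dz":-30,"rz":0.12,"hand":50},{"dz":-30,"rz":0.12,"hand":50},{"dz":-20,"rz":0.12,"hand":50},{"dz":0,"rz":0.12,"hand":50}]'
cat >> h.py <<'E'
def to(goal,yaw=None):
    s=arm.read_state();M=Ro.from_quat(s["ee_rot"]).as_matrix();dp=np.array(goal)-s["position"]
    y=np.arctan2(M[1,0],M[0,0])
    print("clk",round(s["clock"],2),"pos",s["position"].round(1),"yaw",round(y,3),"tz",M[:,2].round(3),"F",s["contact_force"].round(1),"w",round(s["gripper_width"],1),"j",s["joints"].round(2))
    print("dxyz tool",(M.T@dp).round(1), "rz needed" , None if yaw is None else round(-(((yaw-y)+np.pi)%(2*np.pi)-np.pi),3))
E
python3 -c "
from h import *
to([543,34,340],1.571)"
```

```text
clk 0.3 pos [147.2 607.2 230.9] yaw -1.809 tz [-0.    -0.001 -1.   ] F [1.  0.3 0.4] w 85.3 j [ 1.59  0.39  0.01 -0.   -1.19 -0.26]
dxyz tool [ 463.9 -519.8 -108.7] rz needed 2.904$[0]: bad value
```

```bash
python3 -m jog '[{"dx":0,"dy":0,"dz":-30,"rx":0,"ry":0,"rz":0.12,"hand":50},{"dx":0,"dy":0,"dz":-30,"rx":0,"ry":0,"rz":0.12,"hand":50},{"dx":0,"dy":0,"dz":-30,"rx":0,"ry":0,"rz":0.12,"hand":50},{"dx":0,"dy":0,"dz":-20,"rx":0,"ry":0,"rz":0.12,"hand":50},{"dx":0,"dy":0,"dz":0,"rx":0,"ry":0,"rz":0.12,"hand":50}]'
python3 -c "
from h import *
to([543,34,340],1.571)"
```

```text
clock: 0.72
position: [147.9, 609.1, 347.5]
ee_rot: [-0.356, 0.935, 0.005, 0.003]
contact_force: [-0.7, 0.2, 1.3]
gripper_width: 50.0
clk 0.72 pos [147.9 609.1 347.5] yaw -2.414 tz [ 0.002  0.01  -1.   ] F [-0.7  0.2  1.3] w 50.0 j [ 1.59  0.33  0.21  0.   -1.44 -0.86]
dxyz tool [  87.2 -692.4    2.2] rz needed 2.298
```

```bash
python3 -m jog '[{"dx":5,"dy":-40,"dz":0,"rx":0,"ry":0,"rz":0,"hand":50},{"dx":5,"dy":-40,"dz":0,"rx":0,"ry":0,"rz":0,"hand":50},{"dx":5,"dy":-40,"dz":0,"rx":0,"ry":0,"rz":0,"hand":50},{"dx":5,"dy":-40,"dz":0,"rx":0,"ry":0,"rz":0,"hand":50},{"dx":5,"dy":-40,"dz":0,"rx":0,"ry":0,"rz":0,"hand":50}]'
python3 -m jog '[{"dx":5,"dy":-40,"dz":0,"rx":0,"ry":0,"rz":0,"hand":50},{"dx":5,"dy":-40,"dz":0,"rx":0,"ry":0,"rz":0,"hand":50},{"dx":5,"dy":-40,"dz":0,"rx":0,"ry":0,"rz":0,"hand":50},{"dx":5,"dy":-40,"dz":0,"rx":0,"ry":0,"rz":0,"hand":50},{"dx":5,"dy":-40,"dz":0,"rx":0,"ry":0,"rz":0,"hand":50}]'
python3 -m jog '[{"dx":5,"dy":-40,"dz":0,"rx":0,"ry":0,"rz":0,"hand":50},{"dx":5,"dy":-40,"dz":0,"rx":0,"ry":0,"rz":0,"hand":50},{"dx":5,"dy":-40,"dz":0,"rx":0,"ry":0,"rz":0,"hand":50},{"dx":5,"dy":-40,"dz":0,"rx":0,"ry":0,"rz":0,"hand":50},{"dx":5,"dy":-40,"dz":0,"rx":0,"ry":0,"rz":0,"hand":50}]'
python3 -c "
from h import *
to([543,34,340],1.571)"
```

```text
clock: 1.13
position: [263.0, 440.2, 341.4]
ee_rot: [-0.359, 0.933, 0.0, 0.0]
contact_force: [1.1, 0.1, 0.2]
gripper_width: 49.9
clock: 1.55
position: [378.2, 274.8, 341.7]
ee_rot: [-0.359, 0.933, 0.0, 0.0]
contact_force: [0.4, 0.7, 0.5]
gripper_width: 50.0
clock: 1.97
position: [493.5, 109.4, 341.6]
ee_rot: [-0.358, 0.934, 0.0, 0.0]
contact_force: [1.0, 0.2, -0.3]
gripper_width: 49.8
clk 1.97 pos [493.5 109.4 341.6] yaw -2.408 tz [ 0.001  0.    -1.   ] F [ 1.   0.2 -0.3] w 49.8 j [ 0.54  0.12 -0.08 -0.   -1.37  0.19]
dxyz tool [ 13.7 -89.1   1.6] rz needed 2.304
```

```bash
python3 -m jog '[{"dx":6,"dy":-40,"dz":0,"rx":0,"ry":0,"rz":0,"hand":50},{"dx":6,"dy":-40,"dz":0,"rx":0,"ry":0,"rz":0,"hand":50},{"dx":0,"dy":0,"dz":0,"rx":0,"ry":0,"rz":0.12,"hand":40},{"dx":0,"dy":0,"dz":0,"rx":0,"ry":0,"rz":0.12,"hand":40},{"dx":0,"dy":0,"dz":0,"rx":0,"ry":0,"rz":0.12,"hand":40}]'
python3 -m jog '[{"dx":0,"dy":0,"dz":0,"rx":0,"ry":0,"rz":0.12,"hand":40},{"dx":0,"dy":0,"dz":0,"rx":0,"ry":0,"rz":0.12,"hand":40},{"dx":0,"dy":0,"dz":0,"rx":0,"ry":0,"rz":0.12,"hand":40},{"dx":0,"dy":0,"dz":0,"rx":0,"ry":0,"rz":0.12,"hand":40},{"dx":0,"dy":0,"dz":0,"rx":0,"ry":0,"rz":0.12,"hand":40}]'
python3 -m jog '[{"dx":0,"dy":0,"dz":0,"rx":0,"ry":0,"rz":0.12,"hand":40},{"dx":0,"dy":0,"dz":0,"rx":0,"ry":0,"rz":0.12,"hand":40},{"dx":0,"dy":0,"dz":0,"rx":0,"ry":0,"rz":0.12,"hand":40},{"dx":0,"dy":0,"dz":0,"rx":0,"ry":0,"rz":0.12,"hand":40},{"dx":0,"dy":0,"dz":0,"rx":0,"ry":0,"rz":0.12,"hand":40}]'
python3 -m jog '[{"dx":0,"dy":0,"dz":0,"rx":0,"ry":0,"rz":0.12,"hand":40},{"dx":0,"dy":0,"dz":0,"rx":0,"ry":0,"rz":0.12,"hand":40},{"dx":0,"dy":0,"dz":0,"rx":0,"ry":0,"rz":0.12,"hand":40},{"dx":0,"dy":0,"dz":0,"rx":0,"ry":0,"rz":0.12,"hand":40},{"dx":0,"dy":0,"dz":0,"rx":0,"ry":0,"rz":0.12,"hand":40}]'
python3 -c "
from h import *
to([543,34,340],1.551)"
```

```text
clock: 2.38
position: [537.8, 42.6, 340.9]
ee_rot: [-0.181, 0.983, 0.0, -0.0]
contact_force: [0.4, -0.6, 0.1]
gripper_width: 40.0
clock: 2.8
position: [537.4, 43.8, 341.3]
ee_rot: [0.116, 0.993, 0.0, -0.0]
contact_force: [0.1, 0.8, -0.1]
gripper_width: 39.8
clock: 3.22
position: [537.4, 43.8, 341.3]
ee_rot: [0.405, 0.915, 0.0, -0.0]
contact_force: [-0.8, 0.2, -0.3]
gripper_width: 39.8
clock: 3.63
position: [537.4, 43.8, 341.3]
ee_rot: [0.657, 0.754, -0.0, -0.0]
contact_force: [0.2, 0.3, 0.3]
gripper_width: 40.1
clk 3.63 pos [537.4  43.8 341.3] yaw 1.709 tz [-0.  0. -1.] F [0.2 0.3 0.3] w 40.1 j [ 0.38  0.18 -0.01 -0.   -1.39 -1.82]
dxyz tool [-10.5   4.2   1.3] rz needed 0.158
```

```bash
python3 -m jog '[{"dx":-10.5,"dy":4.2,"dz":0,"rx":0,"ry":0,"rz":0,"hand":40},{"dx":0,"dy":0,"dz":0,"rx":0,"ry":0,"rz":0.1,"hand":40},{"dx":0,"dy":0,"dz":10,"rx":0,"ry":0,"rz":0.04,"hand":40},{"dx":0,"dy":0,"dz":0,"rx":0,"ry":0,"rz":0,"hand":40}]'
python3 -c "
from h import *
to([543,34,241],1.551)
for n in('scene','top'):
  cv2.imwrite(f'pics/{n}1.png',arm.get_image(n)['img'][100:320,180:400,::-1].repeat(2,0).repeat(2,1))
a=cv2.imread('pics/scene1.png');b=cv2.imread('pics/top1.png');cv2.imwrite('pics/c1.png',cv2.resize(np.hstack([a,b]),(800,400)))"
```

```text
clock: 3.97
position: [542.7, 33.5, 329.7]
ee_rot: [0.705, 0.709, -0.001, -0.001]
contact_force: [-0.9, 0.2, -0.3]
gripper_width: 39.9
clk 3.97 pos [542.7  33.5 329.7] yaw 1.575 tz [-0.003 -0.    -1.   ] F [-0.9  0.2 -0.3] w 39.9 j [ 0.36  0.19 -0.02 -0.   -1.36 -1.93]
dxyz tool [ 0.5  0.6 88.7] rz needed 0.024
```

View pics/c1.png

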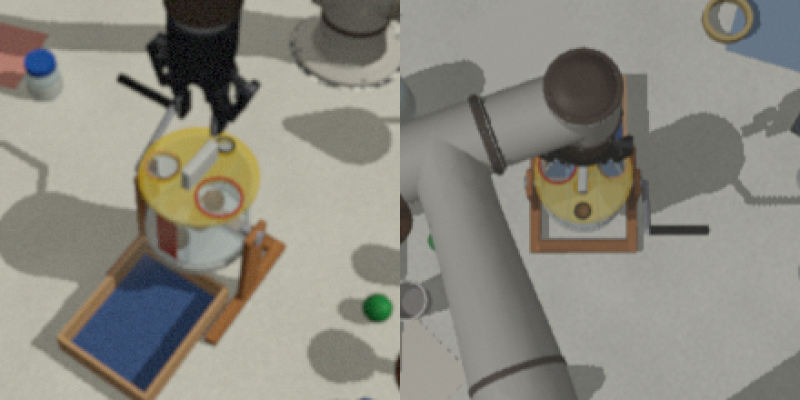

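The gripper is above the white bar knob with the jaws across it, at (200,165) in the left crop. I'll go down and close.

```bash
python3 -m jog '[{"dx":0,"dy":0.5,"dz":30,"rx":0,"ry":0,"rz":0.02,"hand":40},{"dx":0,"dy":0,"dz":30,"rx":0,"ry":0,"rz":0,"hand":40},{"dx":0,"dy":0,"dz":20,"rx":0,"ry":0,"rz":0,"hand":40},{"dx":0,"dy":0,"dz":8,"rx":0,"ry":0,"rz":0,"hand":40},{"dx":0,"dy":0,"dz":0,"rx":0,"ry":0,"rz":0,"hand":40}]'
python3 -m jog '[{"dx":0,"dy":0,"dz":0,"rx":0,"ry":0,"rz":0,"hand":10},{"dx":0,"dy":0,"dz":0,"rx":0,"ry":0,"rz":0,"hand":10},{"dx":0,"dy":0,"dz":0,"rx":0,"ry":0,"rz":0,"hand":10},{"dx":0,"dy":0,"dz":0,"rx":0,"ry":0,"rz":0,"hand":10}]'
python3 -c "
from h import *
to([543,34,241],1.551+1.242)"
```

```text
clock: 4.48
position: [543.0, 33.7, 241.8]
ee_rot: [0.712, 0.702, -0.002, -0.001]
contact_force: [0.7, -0.6, -0.1]
gripper_width: 39.9
clock: 4.82
position: [544.9, 34.0, 245.5]
ee_rot: [0.713, 0.702, 0.002, 0.001]
contact_force: [0.8, -0.5, 3.8]
gripper_width: 12.8
clk 4.82 pos [544.9  34.  245.5] yaw 1.555 tz [ 0.004  0.    -1.   ] F [ 0.8 -0.5  3.8] w 12.8 j [ 0.36  0.24 -0.17  0.   -1.16 -1.95]
dxyz tool [-0.1 -1.9  4.5] rz needed -1.238
```

```bash
python3 -m jog '[{"dx":0,"dy":0,"dz":0,"rx":0,"ry":0,"rz":-0.1,"hand":10},{"dx":0,"dy":0,"dz":0,"rx":0,"ry":0,"rz":-0.1,"hand":10},{"dx":0,"dy":0,"dz":0,"rx":0,"ry":0,"rz":-0.1,"hand":10},{"dx":0,"dy":0,"dz":0,"rx":0,"ry":0,"rz":-0.1,"hand":10},{"dx":0,"dy":0,"dz":0,"rx":0,"ry":0,"rz":-0.1,"hand":10}]'
python3 -m jog '[{"dx":0,"dy":0,"dz":0,"rx":0,"ry":0,"rz":-0.1,"hand":10},{"dx":0,"dy":0,"dz":0,"rx":0,"ry":0,"rz":-0.1,"hand":10},{"dx":0,"dy":0,"dz":0,"rx":0,"ry":0,"rz":-0.1,"hand":10},{"dx":0,"dy":0,"dz":0,"rx":0,"ry":0,"rz":-0.1,"hand":10},{"dx":0,"dy":0,"dz":0,"rx":0,"ry":0,"rz":-0.1,"hand":10}]'
python3 -m jog '[{"dx":0,"dy":0,"dz":0,"rx":0,"ry":0,"rz":-0.1,"hand":10},{"dx":0,"dy":0,"dz":0,"rx":0,"ry":0,"rz":-0.1,"hand":10},{"dx":0,"dy":0,"dz":0,"rx":0,"ry":0,"rz":-0.04,"hand":10},{"dx":0,"dy":0,"dz":0,"rx":0,"ry":0,"rz":0,"hand":10},{"dx":0,"dy":0,"dz":0,"rx":0,"ry":0,"rz":0,"hand":10}]'
python3 -c "
from h import *
to([543,34,241],2.793)"
```

```text
clock: 5.23
position: [544.7, 34.7, 245.5]
ee_rot: [0.515, 0.857, 0.002, 0.001]
contact_force: [-1.3, 1.9, 4.9]
gripper_width: 12.9
clock: 5.65
position: [544.2, 35.2, 245.5]
ee_rot: [0.287, 0.958, 0.002, 0.001]
contact_force: [-3.2, 4.3, 7.2]
gripper_width: 12.8
clock: 6.07
position: [543.9, 35.4, 245.5]
ee_rot: [0.172, 0.985, 0.001, 0.001]
contact_force: [-3.9, 4.4, 7.6]
gripper_width: 13.0
clk 6.07 pos [543.9  35.4 245.5] yaw 2.796 tz [ 0.003  0.003 -1.   ] F [-3.9  4.4  7.6] w 13.0 j [ 0.36  0.24 -0.17 -0.   -1.16 -0.71]
dxyz tool [ 0.4 -1.6  4.5] rz needed 0.003
```

```bash
python3 -m jog '[{"dx":0,"dy":0,"dz":0,"rx":0,"ry":0,"rz":0,"hand":40},{"dx":0,"dy":0,"dz":0,"rx":0,"ry":0,"rz":0,"hand":40},{"dx":0,"dy":0,"dz":0,"rx":0,"ry":0,"rz":0,"hand":40},{"dx":0,"dy":0,"dz":-30,"rx":0,"ry":0,"rz":0,"hand":40},{"dx":0,"dy":0,"dz":-35,"rx":0,"ry":0,"rz":0,"hand":40}]'
python3 -m jog '[{"dx":0,"dy":0,"dz":-30,"rx":0,"ry":0,"rz":-0.12,"hand":40},{"dx":0,"dy":0,"dz":0,"rx":0,"ry":0,"rz":-0.12,"hand":40},{"dx":0,"dy":0,"dz":0,"rx":0,"ry":0,"rz":-0.105,"hand":40}]'
python3 -c "
from h import *
to([457,-128,320],3.142)"
```

```text
clock: 6.48
position: [542.1, 33.5, 306.0]
ee_rot: [0.173, 0.985, -0.002, -0.004]
contact_force: [0.7, 0.0, 0.6]
gripper_width: 40.2
clock: 6.73
position: [544.6, 34.1, 340.7]
ee_rot: [-0.002, 1.0, 0.001, 0.002]
contact_force: [-0.3, 0.2, -0.4]
gripper_width: 40.0
clk 6.73 pos [544.6  34.1 340.7] yaw -3.138 tz [ 0.005  0.001 -1.   ] F [-0.3  0.2 -0.4] w 40.0 j [ 0.36  0.19  0.    0.   -1.38 -0.36]
dxyz tool [  88.2 -161.8   20. ] rz needed 0.003
```

```bash
python3 -m jog '[{"dx":17.5,"dy":-32,"dz":0,"rx":0,"ry":0,"rz":0,"hand":40},{"dx":17.5,"dy":-32,"dz":0,"rx":0,"ry":0,"rz":0,"hand":40},{"dx":17.5,"dy":-32,"dz":0,"rx":0,"ry":0,"rz":0,"hand":40},{"dx":17.5,"dy":-32,"dz":0,"rx":0,"ry":0,"rz":0,"hand":40},{"dx":17.5,"dy":-32,"dz":0,"rx":0,"ry":0,"rz":0,"hand":40}]'
python3 - <<'E'
from h import *
to([457,-128,196],3.142)
f=lambda i,x,y,w,h,W=400,H=400:cv2.resize(i[y:y+h,x:x+w],(W,H),interpolation=cv2.INTER_CUBIC)
a=arm.get_image("scene")["img"][...,::-1];b=arm.get_image("top")["img"][...,::-1]
cv2.imwrite("pics/c2.png",np.hstack([f(a,225,100,140,140),f(b,235,135,120,120)]))
E
```

```text
clock: 7.15
position: [454.7, -127.1, 338.2]
ee_rot: [0.001, 1.0, -0.0, -0.0]
contact_force: [-0.0, -0.7, -0.4]
gripper_width: 40.0
clk 7.15 pos [ 454.7 -127.1  338.2] yaw 3.14 tz [-0. -0. -1.] F [-0.  -0.7 -0.4] w 40.0 j [ 0.07  0.06 -0.16  0.   -1.36 -0.07]
dxyz tool [ -2.3  -0.9 142.2] rz needed -0.002
```

View pics/c2.png

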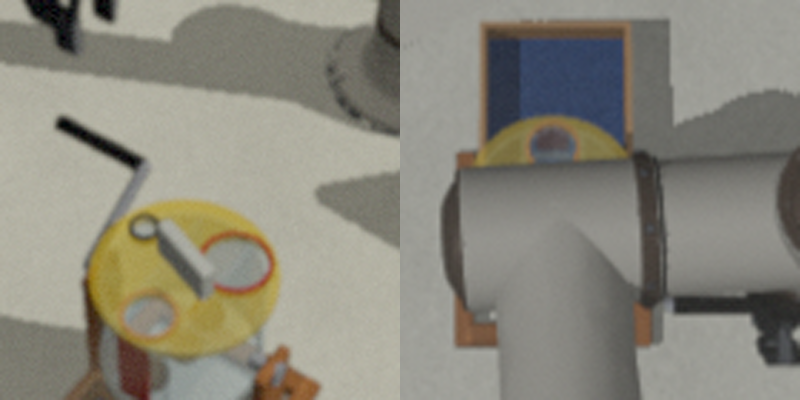

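```bash
python3 - <<'E'
from h import *
s=arm.get_image("scene");t=arm.get_image("top")
c=np.array([542.6,33.8])
for n,d,uv,off in (("tan",s,(276.8,210.25),-1.222),("red",s,(307.95,191.7),1.222),("dark",s,(275.75,179.45),3.1416),("tan_top",t,(235+553*.3,135+146*.3),-1.222)):
    p=ray(d,uv,233)[0,:2]-c;a=np.arctan2(p[1],p[0])-off;print(n,p.round(1),(a+np.pi)%(2*np.pi)-np.pi)
E
```

```text
tan [50.8  1.9] 1.2593737563646457
red [-33.9  30.7] 1.1844340407993563
dark [-19.8 -52.1] 1.207052010869667
tan_top [  52.3 -350.1] -0.20038559535257683
```

The tan-rimmed hole is over the red stripe. Three hole bearings average 1.217 and the gripper yaw gave 1.225, so the cap is set. Next is the handle.

```bash
python3 -m jog '[{"dx":-2,"dy":0,"dz":35,"rx":0,"ry":0,"rz":0,"hand":40},{"dx":0,"dy":0,"dz":35,"rx":0,"ry":0,"rz":0,"hand":40},{"dx":0,"dy":0,"dz":35,"rx":0,"ry":0,"rz":0,"hand":40},{"dx":0,"dy":0,"dz":30,"rx":0,"ry":0,"rz":0,"hand":40},{"dx":0,"dy":0,"dz":7,"rx":0,"ry":0,"rz":0,"hand":40}]'
python3 - <<'E'
from h import *
to([457,-128,196],3.142)
f=lambda i,x,y,w,h,W=400,H=400:cv2.resize(i[y:y+h,x:x+w],(W,H),interpolation=cv2.INTER_CUBIC)
a=arm.get_image("scene")["img"][...,::-1];b=arm.get_image("top")["img"][...,::-1]
cv2.imwrite("pics/c3.png",np.hstack([f(a,225,100,100,100),f(b,300,190,70,70)]))
E
```

```text
clock: 7.77
position: [455.1, -124.7, 191.2]
ee_rot: [0.001, 1.0, 0.0, -0.005]
contact_force: [-0.7, 0.5, 0.5]
gripper_width: 40.0
clk 7.77 pos [ 455.1 -124.7  191.2] yaw 3.14 tz [-0.01   0.001 -1.   ] F [-0.7  0.5  0.5] w 40.0 j [ 0.08  0.17 -0.41 -0.   -1.01 -0.08]
dxyz tool [-1.9 -3.3 -4.9] rz needed -0.002
```

View pics/c3.png

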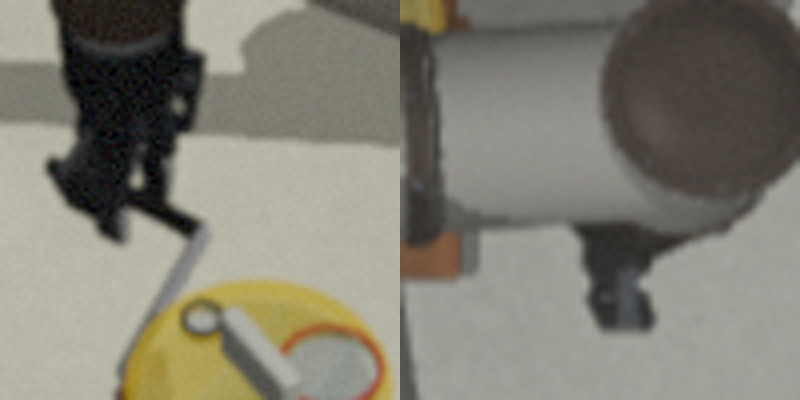

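```bash
python3 - <<'E'
from h import *
d=arm.get_image("top")
c=-np.array(d["R"]).T@np.array(d["t"])
for uv in ((270,205),(300,205),(320,205),(350,208)):
    z=d["depth"][uv[1],uv[0]];K=d["intrinsics"]
    p=np.linalg.inv(K)@[uv[0],uv[1],1]*z; print(uv,(np.array(d["R"]).T@(p-d["t"])).round())
E
python3 -m jog '[{"dx":-2,"dy":0,"dz":-4,"rx":0,"ry":0,"rz":0,"hand":20},{"dx":0,"dy":0,"dz":0,"rx":0,"ry":0,"rz":0,"hand":20},{"dx":0,"dy":0,"dz":0,"rx":0,"ry":0,"rz":0,"hand":20}]'
python3 -c "
from h import *
to([457,-125,196],3.142)"
```

```text
(270, 205) [461.  55. 531.]
(300, 205) [460.  -9. 539.]
(320, 205) [461. -53. 531.]
(350, 208) [ 451. -114.  555.]
clock: 8.17
position: [460.1, -125.8, 202.2]
ee_rot: [0.001, 1.0, -0.0, 0.001]
contact_force: [-2.6, -0.1, 2.1]
gripper_width: 20.0
clk 8.17 pos [ 460.1 -125.8  202.2] yaw 3.14 tz [ 0.002 -0.    -1.   ] F [-2.6 -0.1  2.1] w 20.0 j [ 0.07  0.16 -0.39  0.   -1.02 -0.08]
dxyz tool [3.1 0.8 6.2] rz needed -0.002
```

```bash
python3 - <<'E'
import numpy as np
t=np.linspace(0,2.1,25+1);x=100*np.sin(t-1.05);z=100*np.cos(t-1.05)
for i in range(25):print(i,"dx %.1f dz %.1f"%(-(x[i+1]-x[i]),-(z[i+1]-z[i])),"abs",(543+x[i+1]).round(),(165+z[i+1]-19).round())
E
```

```text
0 dx -4.5 dz -7.1 abs 461.0 203.0
1 dx -5.1 dz -6.7 abs 466.0 210.0
2 dx -5.6 dz -6.3 abs 471.0 216.0
3 dx -6.1 dz -5.8 abs 478.0 222.0
4 dx -6.6 dz -5.2 abs 484.0 227.0
5 dx -7.0 dz -4.7 abs 491.0 231.0
6 dx -7.4 dz -4.1 abs 498.0 236.0
7 dx -7.7 dz -3.4 abs 506.0 239.0
8 dx -7.9 dz -2.8 abs 514.0 242.0
9 dx -8.1 dz -2.1 abs 522.0 244.0
10 dx -8.3 dz -1.4 abs 530.0 245.0
11 dx -8.4 dz -0.7 abs 539.0 246.0
12 dx -8.4 dz -0.0 abs 547.0 246.0
13 dx -8.4 dz 0.7 abs 556.0 245.0
14 dx -8.3 dz 1.4 abs 564.0 244.0
15 dx -8.1 dz 2.1 abs 572.0 242.0
16 dx -7.9 dz 2.8 abs 580.0 239.0
17 dx -7.7 dz 3.4 abs 588.0 236.0
18 dx -7.4 dz 4.1 abs 595.0 231.0
19 dx -7.0 dz 4.7 abs 602.0 227.0
20 dx -6.6 dz 5.2 abs 608.0 222.0
21 dx -6.1 dz 5.8 abs 615.0 216.0
22 dx -5.6 dz 6.3 abs 620.0 210.0
23 dx -5.1 dz 6.7 abs 625.0 203.0
24 dx -4.5 dz 7.1 abs 630.0 196.0
```

```bash
python3 -m jog '[{"dx":-5,"dy":0,"dz":-5,"rx":0,"ry":0,"rz":0,"hand":20},{"dx":-6,"dy":0,"dz":-6,"rx":0,"ry":0,"rz":0,"hand":20},{"dx":-6,"dy":0,"dz":-6,"rx":0,"ry":0,"rz":0,"hand":20},{"dx":-7,"dy":0,"dz":-5,"rx":0,"ry":0,"rz":0,"hand":20},{"dx":-7,"dy":0,"dz":-5,"rx":0,"ry":0,"rz":0,"hand":20}]'
python3 -c "
from h import *
to([498,-125,236],3.142)
f=lambda i,x,y,w,h,W=400,H=400:cv2.resize(i[y:y+h,x:x+w],(W,H),interpolation=cv2.INTER_CUBIC)
a=arm.get_image('scene')['img'][...,::-1]
cv2.imwrite('pics/c4.png',f(a,205,100,140,140))"
```

```text
clock: 8.58
position: [481.1, -126.2, 228.1]
ee_rot: [0.002, 1.0, 0.0, -0.012]
contact_force: [-19.7, 0.3, 12.6]
gripper_width: 19.8
clk 8.58 pos [ 481.1 -126.2  228.1] yaw 3.138 tz [-0.023  0.    -1.   ] F [-19.7   0.3  12.6] w 19.8 j [ 0.07  0.18 -0.29 -0.   -1.13 -0.07]
dxyz tool [-16.7   1.3  -8.3] rz needed -0.004
```

View pics/c4.png

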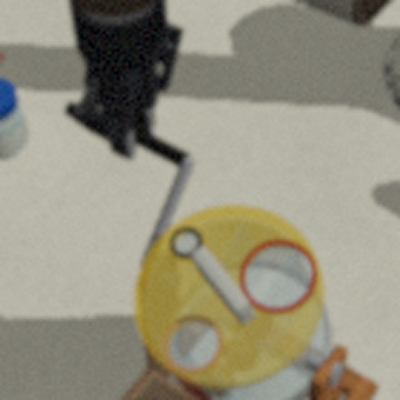

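```bash
python3 -m jog '[{"dx":0,"dy":0,"dz":-3,"rx":0,"ry":0,"rz":0,"hand":22},{"dx":0,"dy":0,"dz":-3,"rx":0,"ry":0,"rz":0,"hand":22}]'
python3 -c "
from h import *
to([498,-125,236],3.142)"
```

```text
clock: 8.8
position: [490.6, -125.9, 234.0]
ee_rot: [0.001, 1.0, 0.0, 0.0]
contact_force: [-2.9, -0.1, -1.6]
gripper_width: 21.7
clk 8.8 pos [ 490.6 -125.9  234. ] yaw 3.139 tz [ 0.  0. -1.] F [-2.9 -0.1 -1.6] w 21.7 j [ 0.07  0.18 -0.27 -0.   -1.12 -0.07]
dxyz tool [-7.4  1.  -2. ] rz needed -0.003
```

```bash
python3 -m jog '[{"dx":-7,"dy":0,"dz":-4,"rx":0,"ry":0,"rz":0,"hand":22},{"dx":-8,"dy":0,"dz":-3,"rx":0,"ry":0,"rz":0,"hand":22},{"dx":-8,"dy":0,"dz":-3,"rx":0,"ry":0,"rz":0,"hand":22},{"dx":-8,"dy":0,"dz":-2,"rx":0,"ry":0,"rz":0,"hand":22},{"dx":-8,"dy":0,"dz":-1,"rx":0,"ry":0,"rz":0,"hand":22}]'
python3 -m jog '[{"dx":-8,"dy":0,"dz":0,"rx":0,"ry":0,"rz":0,"hand":22},{"dx":-8,"dy":0,"dz":0,"rx":0,"ry":0,"rz":0,"hand":22},{"dx":-8,"dy":0,"dz":1,"rx":0,"ry":0,"rz":0,"hand":22},{"dx":-8,"dy":0,"dz":1,"rx":0,"ry":0,"rz":0,"hand":22},{"dx":-8,"dy":0,"dz":2,"rx":0,"ry":0,"rz":0,"hand":22}]'
python3 -c "
from h import *
to([572,-125,242],3.142)"
```

```text
clock: 9.22
position: [530.5, -126.1, 247.5]
ee_rot: [0.001, 1.0, -0.0, 0.001]
contact_force: [-4.2, 0.6, 2.2]
gripper_width: 22.4
clock: 9.63
position: [570.9, -126.0, 242.1]
ee_rot: [0.001, 1.0, -0.0, 0.0]
contact_force: [-3.7, -0.5, 1.9]
gripper_width: 21.9
clk 9.63 pos [ 570.9 -126.   242.1] yaw 3.14 tz [ 0. -0. -1.] F [-3.7 -0.5  1.9] w 21.9 j [ 0.06  0.31 -0.08  0.   -1.18 -0.06]
dxyz tool [-1.1  1.   0.1] rz needed -0.002
```

```bash
python3 -m jog '[{"dx":-8,"dy":0,"dz":2.5,"rx":0,"ry":0,"rz":0,"hand":22},{"dx":-8,"dy":0,"dz":3,"rx":0,"ry":0,"rz":0,"hand":22},{"dx":-7.5,"dy":0,"dz":3.5,"rx":0,"ry":0,"rz":0,"hand":22},{"dx":-7,"dy":0,"dz":4,"rx":0,"ry":0,"rz":0,"hand":22},{"dx":-7,"dy":0,"dz":5,"rx":0,"ry":0,"rz":0,"hand":22}]'
python3 -m jog '[{"dx":-6,"dy":0,"dz":5.5,"rx":0,"ry":0,"rz":0,"hand":22},{"dx":-6,"dy":0,"dz":6,"rx":0,"ry":0,"rz":0,"hand":22},{"dx":-5,"dy":0,"dz":6.5,"rx":0,"ry":0,"rz":0,"hand":22},{"dx":-5,"dy":0,"dz":7,"rx":0,"ry":0,"rz":0,"hand":22},{"dx":-3,"dy":0,"dz":6,"rx":0,"ry":0,"rz":0,"hand":22}]'
python3 - <<'E'
from h import *
to([634,-125,194],3.142)
f=lambda i,x,y,w,h,W=400,H=400:cv2.resize(i[y:y+h,x:x+w],(W,H),interpolation=cv2.INTER_CUBIC)
a=arm.get_image('scene')['img'][...,::-1];b=arm.get_image("top")["img"][...,::-1]
cv2.imwrite('pics/c5.png',np.hstack([f(a,195,160,160,160),f(b,225,125,140,140)]))
E
```

```text
clock: 10.05
position: [608.1, -126.1, 223.9]
ee_rot: [0.001, 1.0, 0.0, 0.0]
contact_force: [-3.0, -0.3, 1.9]
gripper_width: 22.1
clock: 10.47
position: [632.7, -126.1, 192.1]
ee_rot: [0.001, 1.0, 0.0, -0.0]
contact_force: [-2.9, -0.0, 1.6]
gripper_width: 21.8
clk 10.47 pos [ 632.7 -126.1  192.1] yaw 3.14 tz [-0.001  0.    -1.   ] F [-2.9 -0.   1.6] w 21.8 j [ 0.05  0.45  0.01 -0.   -1.13 -0.06]
dxyz tool [-1.3  1.1 -1.9] rz needed -0.002
```

View pics/c5.png

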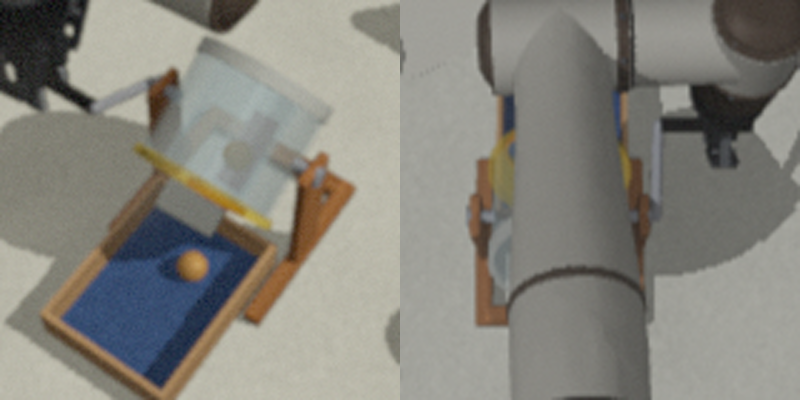

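One ball is out in the tray at (190,265), and another is still visible in the jar at (237,152). I'll push a little further to the stop and wait for the rest.

```bash
python3 -m jog '[{"dx":-2,"dy":0,"dz":4,"rx":0,"ry":0,"rz":0,"hand":22},{"dx":0,"dy":0,"dz":0,"rx":0,"ry":0,"rz":0,"hand":22},{"dx":0,"dy":0,"dz":0,"rx":0,"ry":0,"rz":0,"hand":22},{"dx":0,"dy":0,"dz":0,"rx":0,"ry":0,"rz":0,"hand":22},{"dx":0,"dy":0,"dz":0,"rx":0,"ry":0,"rz":0,"hand":22}]'
python3 -m jog '[{"dx":0,"dy":0,"dz":0,"rx":0,"ry":0,"rz":0,"hand":22},{"dx":0,"dy":0,"dz":0,"rx":0,"ry":0,"rz":0,"hand":22},{"dx":0,"dy":0,"dz":0,"rx":0,"ry":0,"rz":0,"hand":22},{"dx":0,"dy":0,"dz":0,"rx":0,"ry":0,"rz":0,"hand":22},{"dx":0,"dy":0,"dz":0,"rx":0,"ry":0,"rz":0,"hand":22}]'
python3 - <<'E'
from h import *
to([634,-125,194],3.142)
f=lambda i,x,y,w,h,W=400,H=400:cv2.resize(i[y:y+h,x:x+w],(W,H),interpolation=cv2.INTER_CUBIC)
a=arm.get_image('scene')['img'][...,::-1];b=arm.get_image("top")["img"][...,::-1]
cv2.imwrite('pics/c6.png',np.hstack([f(a,195,160,160,160),f(b,225,125,140,140)]))
E
```

```text
clock: 10.98
position: [634.4, -126.1, 189.4]
ee_rot: [0.001, 1.0, 0.0, 0.0]
contact_force: [-2.4, -0.4, -0.6]
gripper_width: 21.7
clock: 11.4
position: [634.4, -126.1, 189.5]
ee_rot: [0.001, 1.0, -0.0, 0.0]
contact_force: [-1.5, 0.3, 0.2]
gripper_width: 21.7
clk 11.4 pos [ 634.4 -126.1  189.5] yaw 3.14 tz [ 0. -0. -1.] F [-1.5  0.3  0.2] w 21.7 j [ 0.05  0.45  0.01  0.   -1.12 -0.06]
dxyz tool [ 0.4  1.1 -4.5] rz needed -0.002
```

View pics/c6.png

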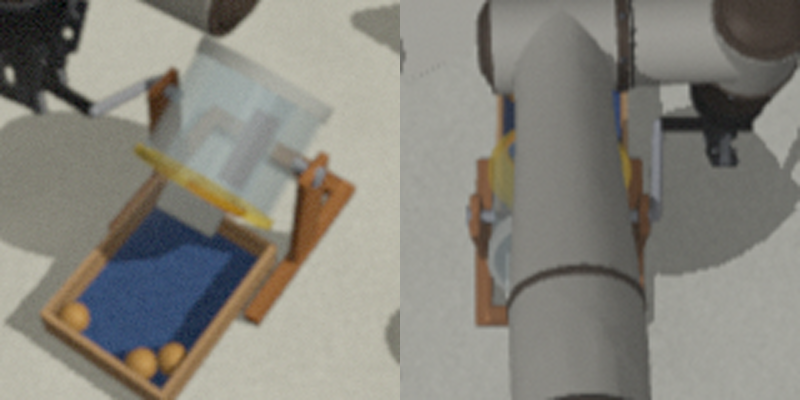

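All three balls are in the tray at (75,317), (142,362) and (172,357), and the jar is empty. I'll swing it back.

```bash
python3 -m jog '[{"dx":5,"dy":0,"dz":-5,"rx":0,"ry":0,"rz":0,"hand":22},{"dx":6,"dy":0,"dz":-7,"rx":0,"ry":0,"rz":0,"hand":22},{"dx":5.5,"dy":0,"dz":-7,"rx":0,"ry":0,"rz":0,"hand":22},{"dx":6,"dy":0,"dz":-7,"rx":0,"ry":0,"rz":0,"hand":22},{"dx":6.5,"dy":0,"dz":-6,"rx":0,"ry":0,"rz":0,"hand":22}]'
python3 -m jog '[{"dx":6.5,"dy":0,"dz":-5,"rx":0,"ry":0,"rz":0,"hand":22},{"dx":7,"dy":0,"dz":-5,"rx":0,"ry":0,"rz":0,"hand":22},{"dx":7.5,"dy":0,"dz":-4,"rx":0,"ry":0,"rz":0,"hand":22},{"dx":7.5,"dy":0,"dz":-3.5,"rx":0,"ry":0,"rz":0,"hand":22},{"dx":8,"dy":0,"dz":-3,"rx":0,"ry":0,"rz":0,"hand":22}]'
python3 -c "
from h import *
to([570,-125,243],3.142)"
```

```text
clock: 11.92
position: [606.9, -126.2, 223.8]
ee_rot: [0.001, 1.0, -0.0, 0.003]
contact_force: [5.7, -1.5, 0.1]
gripper_width: 21.8
clock: 12.33
position: [571.3, -126.3, 245.9]
ee_rot: [0.0, 1.0, -0.001, 0.005]
contact_force: [5.7, -0.7, 3.2]
gripper_width: 21.9
clk 12.33 pos [ 571.3 -126.3  245.9] yaw 3.141 tz [ 0.011 -0.001 -1.   ] F [ 5.7 -0.7  3.2] w 21.9 j [ 0.06  0.3  -0.08  0.   -1.18 -0.06]
dxyz tool [1.4 1.3 2.9] rz needed -0.001
```

```bash
python3 -m jog '[{"dx":8,"dy":0,"dz":-1,"rx":0,"ry":0,"rz":0,"hand":22},{"dx":8,"dy":0,"dz":-0.5,"rx":0,"ry":0,"rz":0,"hand":22},{"dx":8,"dy":0,"dz":0,"rx":0,"ry":0,"rz":0,"hand":22},{"dx":8,"dy":0,"dz":0,"rx":0,"ry":0,"rz":0,"hand":22},{"dx":8,"dy":0,"dz":1,"rx":0,"ry":0,"rz":0,"hand":22}]'
python3 -m jog '[{"dx":8,"dy":0,"dz":1.5,"rx":0,"ry":0,"rz":0,"hand":22},{"dx":8,"dy":0,"dz":2,"rx":0,"ry":0,"rz":0,"hand":22},{"dx":8,"dy":0,"dz":3,"rx":0,"ry":0,"rz":0,"hand":22},{"dx":7.5,"dy":0,"dz":3.5,"rx":0,"ry":0,"rz":0,"hand":22},{"dx":7.5,"dy":0,"dz":4,"rx":0,"ry":0,"rz":0,"hand":22}]'
python3 -c "
from h import *
to([488,-125,231],3.142)"
```

```text
clock: 12.75
position: [528.1, -126.0, 242.8]
ee_rot: [0.001, 1.0, -0.0, 0.0]
contact_force: [3.0, -0.4, 1.3]
gripper_width: 21.7
clock: 13.17
position: [488.9, -125.9, 227.8]
ee_rot: [0.001, 1.0, -0.0, -0.0]
contact_force: [3.9, -0.2, 2.1]
gripper_width: 22.0
clk 13.17 pos [ 488.9 -125.9  227.8] yaw 3.14 tz [-0.001 -0.    -1.   ] F [ 3.9 -0.2  2.1] w 22.0 j [ 0.07  0.18 -0.29 -0.   -1.1  -0.07]
dxyz tool [ 0.9  0.9 -3.2] rz needed -0.002
```

```bash
python3 -m jog '[{"dx":7,"dy":0,"dz":4.5,"rx":0,"ry":0,"rz":0,"hand":22},{"dx":7,"dy":0,"dz":5,"rx":0,"ry":0,"rz":0,"hand":22},{"dx":6.5,"dy":0,"dz":6,"rx":0,"ry":0,"rz":0,"hand":22},{"dx":6,"dy":0,"dz":6.5,"rx":0,"ry":0,"rz":0,"hand":22},{"dx":5,"dy":0,"dz":6.5,"rx":0,"ry":0,"rz":0,"hand":22}]'
python3 -m jog '[{"dx":3,"dy":0,"dz":4,"rx":0,"ry":0,"rz":0,"hand":22},{"dx":2,"dy":0,"dz":3,"rx":0,"ry":0,"rz":0,"hand":22},{"dx":0,"dy":0,"dz":0,"rx":0,"ry":0,"rz":0,"hand":22}]'
python3 - <<'E'
from h import *
to([452,-125,194],3.142)
f=lambda i,x,y,w,h,W=400,H=400:cv2.resize(i[y:y+h,x:x+w],(W,H),interpolation=cv2.INTER_CUBIC)
a=arm.get_image('scene')['img'][...,::-1];b=arm.get_image("top")["img"][...,::-1]
cv2.imwrite('pics/c7.png',np.hstack([f(a,195,120,160,160),f(b,225,125,140,140)]))
E
```

```text
clock: 13.58
position: [457.7, -125.8, 199.2]
ee_rot: [0.001, 1.0, -0.0, 0.0]
contact_force: [3.5, 0.2, 2.1]
gripper_width: 21.6
clock: 13.83
position: [454.7, -125.8, 192.9]
ee_rot: [0.001, 1.0, -0.0, 0.002]
contact_force: [6.6, -1.0, 0.6]
gripper_width: 22.4
clk 13.83 pos [ 454.7 -125.8  192.9] yaw 3.14 tz [ 0.004 -0.    -1.   ] F [ 6.6 -1.   0.6] w 22.4 j [ 0.08  0.16 -0.42  0.   -1.   -0.08]
dxyz tool [ 2.7  0.8 -1.1] rz needed -0.002
```

View pics/c7.png

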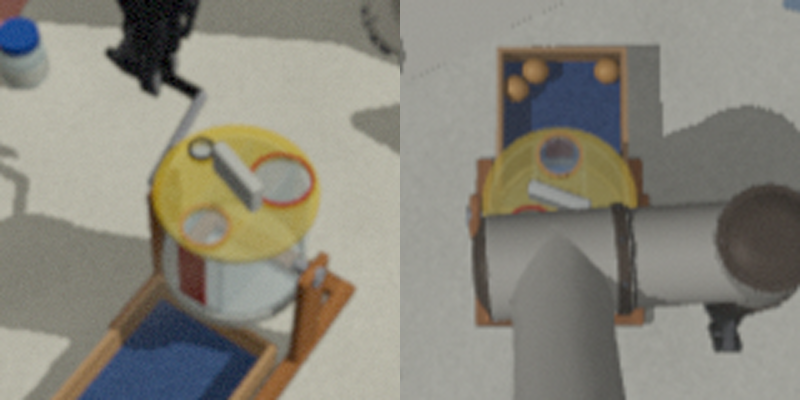

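```bash
python3 -m jog '[{"dx":3,"dy":0,"dz":3,"rx":0,"ry":0,"rz":0,"hand":22},{"dx":3,"dy":0,"dz":3,"rx":0,"ry":0,"rz":0,"hand":22},{"dx":0,"dy":0,"dz":0,"rx":0,"ry":0,"rz":0,"hand":22},{"dx":0,"dy":0,"dz":0,"rx":0,"ry":0,"rz":0,"hand":22}]'
```

```text
clock: 14.27
position: [454.9, -125.9, 190.3]
ee_rot: [-0.0, 1.0, -0.001, 0.009]
contact_force: [13.7, -1.2, 5.5]
gripper_width: 22.0
```

```bash
python3 -m jog '[{"dx":-4,"dy":0,"dz":0,"rx":0,"ry":0,"rz":0,"hand":30},{"dx":-4,"dy":0,"dz":0,"rx":0,"ry":0,"rz":0,"hand":45},{"dx":0,"dy":0,"dz":0,"rx":0,"ry":0,"rz":0,"hand":45},{"dx":0,"dy":0,"dz":0,"rx":0,"ry":0,"rz":0,"hand":45}]'
python3 -c "
from h import *
to([458,-125,320],3.142)"
```

```text
clock: 14.6
position: [453.7, -125.8, 185.4]
ee_rot: [0.001, 1.0, 0.0, -0.002]
contact_force: [-0.1, -0.2, 0.4]
gripper_width: 44.6
clk 14.6 pos [ 453.7 -125.8  185.4] yaw 3.139 tz [-0.005  0.    -1.   ] F [-0.1 -0.2  0.4] w 44.6 j [ 0.08  0.17 -0.42 -0.   -0.99 -0.08]
dxyz tool [  -3.7    0.8 -134.6] rz needed -0.003
```

Contact is gone. I'll lift off and move clear.

```bash
python3 -m jog '[{"dx":-3,"dy":0,"dz":-10,"rx":0,"ry":0,"rz":0,"hand":45},{"dx":0,"dy":0,"dz":-25,"rx":0,"ry":0,"rz":0,"hand":45},{"dx":0,"dy":0,"dz":-35,"rx":0,"ry":0,"rz":0,"hand":45},{"dx":0,"dy":0,"dz":-35,"rx":0,"ry":0,"rz":0,"hand":45},{"dx":0,"dy":0,"dz":-35,"rx":0,"ry":0,"rz":0,"hand":45}]'
python3 -m jog '[{"dx":0,"dy":-40,"dz":0,"rx":0,"ry":0,"rz":0,"hand":45},{"dx":0,"dy":-40,"dz":0,"rx":0,"ry":0,"rz":0,"hand":45},{"dx":0,"dy":-40,"dz":0,"rx":0,"ry":0,"rz":0,"hand":45},{"dx":0,"dy":-40,"dz":0,"rx":0,"ry":0,"rz":0,"hand":45},{"dx":0,"dy":-40,"dz":0,"rx":0,"ry":0,"rz":0,"hand":45}]'
python3 -m jog '[{"dx":0,"dy":0,"dz":0,"rx":0,"ry":0,"rz":0,"hand":45},{"dx":0,"dy":0,"dz":0,"rx":0,"ry":0,"rz":0,"hand":45},{"dx":0,"dy":0,"dz":0,"rx":0,"ry":0,"rz":0,"hand":45}]'
python3 - <<'E'
from h import *
for n in("scene","top"):
    d=arm.get_image(n);im=d["img"]; cv2.imwrite(f"pics/{n}9.png",im[...,::-1])
    hsv=cv2.cvtColor(im,cv2.COLOR_RGB2HSV).astype(int);roi=np.zeros(im.shape[:2],bool)
    if n=="scene": roi[125:190,235:285]=1
    else: roi[215:240,312:360]=1
    for m,a,_ in comp((hsv[...,2]<50)&roi):
        v,u=np.nonzero(m);P=ray(d,np.c_[u,v],215)[:,:2];print(n,a,cv2.minAreaRect(P.astype(np.float32)))
a=cv2.imread("pics/scene9.png");b=cv2.imread("pics/top9.png")
f=lambda i,x,y,w,h,W=400,H=400:cv2.resize(i[y:y+h,x:x+w],(W,H),interpolation=cv2.INTER_CUBIC)
cv2.imwrite("pics/c9.png",np.hstack([f(a,205,130,140,190,400,540),f(b,235,135,120,120,400,540)]))
E
```

```text
clock: 15.02
position: [456.8, -125.8, 327.4]
ee_rot: [0.001, 1.0, 0.0, -0.002]
contact_force: [0.5, -0.1, 0.1]
gripper_width: 45.0
clock: 15.43
position: [456.7, -327.1, 326.0]
ee_rot: [0.001, 1.0, 0.001, -0.001]
contact_force: [1.0, 0.5, 1.1]
gripper_width: 44.6
clock: 15.68
position: [457.1, -325.5, 325.7]
ee_rot: [0.001, 1.0, 0.001, -0.001]
contact_force: [0.1, 0.3, 0.6]
gripper_width: 45.0
scene 101 ((456.9737548828125, -119.3260498046875), (10.789446830749512, 88.1235580444336), 0.4745588004589081)
top 90 ((458.39208984375, -117.65328979492188), (5.817579746246338, 83.8431396484375), 0.2591524124145508)
```

View pics/c9.png

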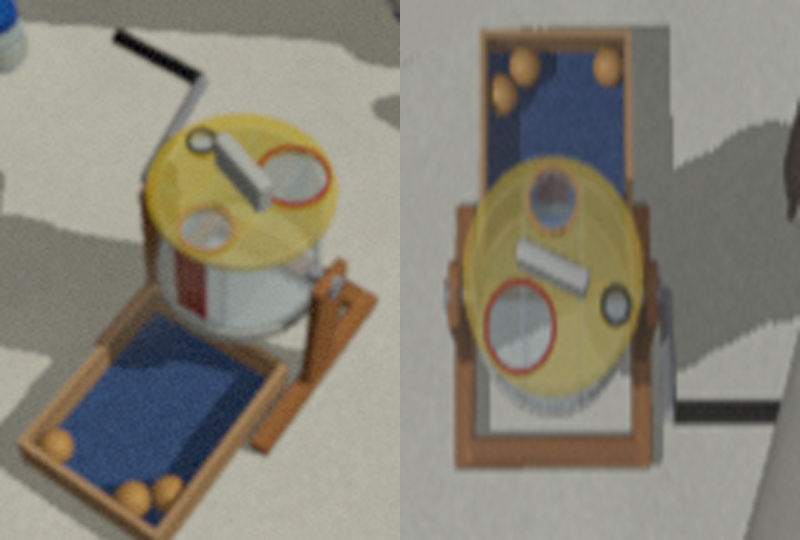

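View pics/scene9.png

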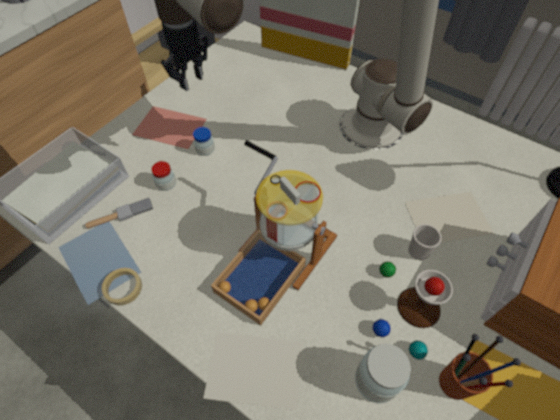

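The handle is back where it started (457, -119), so the jar is upright. The three balls lie in the tray, at scene pixels near (225,286), (251,305) and (263,302). The red ball is still in the dish at (434,286), and the other things have not moved.

```bash
python3 -c "
from bench import arm
print(arm.job_done())"
```

```text
the job is handed in; nothing more can be done
None
```

The job is done and handed in at about 16 s on the robot's clock; no verdict was reported.

- **Choosing the hole:** The red 44 mm ball was in the dish, so the jar held the three plain 32 mm balls. The smallest hole that passes them is the 41 mm one with the tan rim, at cap +1.222.
- **Setting the cap:** I turned the knob to about +1.22. The gripper's yaw gave 1.225. Three hole bearings in the scene picture gave 1.18 to 1.26, averaging 1.217. A fourth bearing, from the top picture, came out wrong because I mistyped its pixel, so I left it out.
- **Tipping the jar:** I held the crank handle loosely and tipped the jar to about 2.1. I waited until all three balls were in the tray and the jar looked empty, then swung it back until it pressed on the upright stop.
- **Forces:** The wrist force reached about 23 N at one reading early in the tipping, then stayed low.

**Last checks:** The handle measured within about 1 mm of its starting place, the three balls were in the tray, and the tan hole was still over the stripe. The red ball was still in the dish, the loose things looked unmoved, and the robot was touching nothing. No check failed.

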